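# Tilt the serving spoon out of the half-open spoon box

### The arm

A 7-joint arm with a two-finger parallel gripper is mounted at the origin on a cart in front of the work surface, level with it; the furniture and walls round the work are solid. World frame = base frame: x ahead of the robot, y to its left, z up, the work surface at z = 0. Lengths are in m, angles in rad, forces in N, time in s.
With the tool pointing down it reaches from about 0.4 to 0.85 m from the base axis. Payload 10.4 kg.
Tool frame: the origin (TCP) lies at the very end of the fingers, on their centre line; the grasp point (between the pads) lies 19 mm behind it; x points along the fingers, z is the direction in which the jaws open and shut, and the axes are right-handed (so a half turn about x gives the same grasp; the last joint's range is limited). The gripper opens to 85 mm and grips with 20 to 120 N. Pads are 22 mm wide; open, the fingers measure 114 mm over their backs; the gripper's body (76 mm by 85 mm) begins 54 mm behind the grasp point. The pads swing forward as they close: fully open they stand 13 mm farther back than shut.
Start: joints at [-1.24, 0.332, -0.065, 1.46, 0.022, 1.35, -0.088], TCP at [0.217, 0.586, 0.231] pointing down, gripper open.
Joint ranges: [-2.6, 2.6], [-0.5, 2.12], [-1.47, 1.34], [0.16, 2.42], [-1.27, 4.41], [0.06, 2.06], [-2.6, 2.6]. Speed limits (rad/s): [2.22, 2.22, 2.79, 2.79, 3.14, 3.14, 3.14].

### API

Orientations are given as a unit quaternion [x, y, z, w].
In Python, from workcell import readout, camera, manip gives the robot as it stands.
- The arm moves only by the shell command python3 -m inch 'ROWS' [FORCE]. ROWS is JSON, a list of rows, each a list of 3 entries, a list of its own where there are three numbers: the turn, a rotation vector about the tool's x, y, z in degrees, then the shift along the tool's x, y, z in mm, then the closure, from 0 (fully open) to 1 (shut). In form: [[[wx, wy, wz], [dx, dy, dz], hand], ...]. A call has 1 to 10 rows; each row is the pose to reach, as a shift and turn from the pose measured when the call began, along the tool's axes at that moment; what a row does not reach only later rows make up. A row lasts 1/8 s, in which the tool goes at most 62.5 mm and 10.7 degrees, less where a joint would pass 70% of its speed; a pose out of reach is approached as far as the arm can. A call with a gripper value outside its range is refused whole. The fingers move at their own pace and stop on an object; FORCE is the grip in N (left out, the last holds). Time passes only in rows, so rows that repeat a pose let the fingers close. It gives the time, the measured TCP pose, the force and the opening at its end, in the units of the state.
- readout.get_obs(): the state, without advancing time (a new reading comes with each control period).
- camera(name): name is "side" or "top" or "wrist"; returns a dict with "pixels" (384x512x3 uint8, red, green, blue), "range_z" (384x512 float32, m along the optical axis (not along the pixel's ray), 0 where there is no reading), "intrinsics" (3x3 intrinsics, pixels), "dist" ([k1, k2, p1, p2, k3] as OpenCV has them; the pictures are not rectified), "extrinsics" (4x4, takes a point from world to camera coordinates); the wrist camera has in their place "T_tool_cam" (4x4, takes a point from camera to tool coordinates, whose origin is the TCP and whose axes are the tool frame's). Camera axes: x right, y down, z forward; pixel columns grow to the right and rows downward; lengths in m; the calibration is good to about 2 mm. A picture is of the moment at which its call begins: read the wrist's pose just before it.
- manip.hand_in(): hands the job in, once; it reports no verdict.
The state is a dict: "clock": time; "joint_pos": joint angles; "joint_velocities": joint speeds; "tau": joint torques, N m; "position": TCP position; "ee_rot": TCP orientation; "ft_force": force on the tool from outside, world axes, zero at the start; "torque": the same for the moment, N m; "grip_width": opening from 0.0 (shut) to 1.0 (fully open).
Only numpy, scipy, OpenCV 4.12 (cv2) and the standard library are available. Lean on these libraries where they do the work, as an engineer would, in place of code of your own. Each camera call takes 0.05 s, during which the arm holds its last target.

### The job

Flip the clear front half of the steel spoon box's lid right over onto the fixed rear half, then take the red serving spoon by its handle and, because it is longer than the opening, tilt it handle-end up and draw it out at a slant without forcing it against the fixed half. Finish while still holding the spoon in the gripper: about level, still, and with every part of it at least 5 cm above the box's rim. Do not shift the spice jar, the label roll or the order pad.

Things in the scene. Friction and masses are not known exactly. Their poses are not given: they have to be found in the camera images.
- spoon_box: steel box, fixed to the worktop, 221 x 196 mm outside, rim 58 mm high, walls and floor 3 mm (inside 215 x 190 mm, inner floor at z = 3 mm). Origin: centre of its underside. Its x axis runs along its length from the front (open half, nearer the robot, -x) to the rear (+x, under the fixed cover); y across; z up.
- box_mouth (a point): centre of the front opening, in the plane of the rim: the opening is 103 mm along the box's x and 190 mm along its y; the front wall bounds it at -x, the edge of the fixed cover at +x.
- rear_cover: fixed steel cover, 3 mm thick, over the rear half of the box (box x from -4 to +112 mm), underside at the rim, 58 mm above the worktop. Same frame as the box. It does not open.
- flap (a joint): angle of the clear flap over the front opening: 0 closed, grows as its front edge lifts and swings back, 1.57 upright, 2.75 rad folded right back over the rear cover (end stop). The hinge line runs along the box's y. The flap has no catch; it weighs 90 g and falls by itself, slowly, to whichever side of upright it is on.
- flap_hinge (a point): middle of the hinge line of the flap (box x = -8 mm, 61.5 mm above the worktop); the flap reaches 104 mm from it toward the front, is 200 mm wide and 3 mm thick.
- flap_knob (a point): grip point on the axis of the black knob on the flap, 22 mm above the flap's upper face, 85 mm from the hinge line toward the front. The knob is a round post, 20 mm in diameter, 33 mm tall, at right angles to the flap (it stands upright while the flap is closed); it can be pinched from above on its two sides along the box's y and turns between the pads as the flap swings.
- serving_spoon: red plastic serving spoon, 185 mm long, 60 g, lying on the floor of the box along its length with the handle end in the front opening and the spoon bowl (42 mm wide, 12 mm deep) under the rear cover. Origin: middle of its length, underside. Its y axis runs from the handle end (-y) to the bowl (+y), z up.
- spoon_grip (a point): middle of the thick part of the handle, where it is best gripped: 14 mm wide (along the spoon's x), 13 mm high; the point is 6.5 mm above the underside and 55 mm from the middle toward the handle end. The thick straight part runs from 33 mm toward the bowl to 37 mm toward the handle end of this point.
- spoon_handle_end (a point): the handle's end, half-way up, 92 mm from the spoon's middle.
- spoon_bowl_end (a point): the far end of the spoon bowl, half-way up, 92 mm from the spoon's middle.
- spice_jar: spice jar, 44 mm wide, 96 mm high; origin at the centre of its foot. To be left where it is.
- label_roll: white roll of labels standing on end, 61 mm wide, 40 mm high; origin at the centre of its underside. To be left where it is.
- order_pad: blue order pad lying at the left of the till, 148 x 109 x 14 mm; origin at the centre of its underside. To be left where it is.
- herb_bowl: clay bowl of green herbs to the left of the box, 139 mm wide, 81 mm high, stands fast; origin at the centre of its foot. An obstacle only.

How it is judged:
On the way, in this order (a step that is already met when the one before it is completed fails the run):
1. the clear flap is folded right back over the rear half (value of joint flap above 2.4 rad), for 0.2 s.
2. the spoon is held slanting through the opening, handle end out above the rim and bowl still inside below it (height (world z) of spoon_handle_end above 0.075 m and height (world z) of spoon_bowl_end below 0.05 m and contact force between serving_spoon and the fingers above 0.5 N), for 0.1 s.
At the end, for the whole second after the job is handed in: The gripper still holds the spoon, still (under 3 cm/s) and level within 0.4 rad along its length, both of its ends more than 110 mm above the worktop (52 mm above the rim), not touching the box; the flap is folded back past 2.4 rad (height (world z) of each of spoon_handle_end, spoon_bowl_end above 0.11 m and angle between serving_spoon's own y axis and vertical between 1.17 and 1.97 rad and contact force between serving_spoon and the fingers above 0.5 N and contact force between serving_spoon and spoon_box below 0.1 N and linear speed of serving_spoon below 0.03 m/s and value of joint flap above 2.4 rad); the arm keeps its last pose, push and grip.
It fails at once if the spoon is forced against the fixed rear cover (over 15 N) (contact force between serving_spoon and rear_cover above 15 N).
It fails at once if the spice jar, the label roll or the order pad is shifted by more than 3 cm (distance of any of spice_jar, label_roll, order_pad from where it was at the start of the episode above 0.03 m).
It also fails if it takes over 54 s, if anything falls off the work surface, if the arm or the gripper's body presses on something with over 40 N, if the wrist force passes 120 N, or if a joint passes its speed limit or range.

## Working session

There is one attempt and no reset: what is moved stays moved. The work goes in short steps, Python scripts to look and compute and a shell command to move; the robot and the scene stay as the last step left them, time stands still between calls to the robot, and variables do not carry over. Pictures are saved under pics/ and viewed, and the job is handed in when it is done.

```bash
ls; mkdir -p pics; python3 - <<'E'
from workcell import readout, camera, manip
import cv2
o=readout.get_obs(); print(o)
for n in ["side","top","wrist"]:
    c=camera(n); cv2.imwrite(f"pics/{n}0.png",c["pixels"][:,:,::-1]); print(n,c["intrinsics"].tolist(),c["dist"],c.get("extrinsics",c.get("T_tool_cam")))
E
```

```text
pics
{'clock': 0.0, 'joint_pos': array([-1.23961445,  0.33284321, -0.06468554,  1.46095539,  0.02160003,
        1.34992975, -0.08851322]), 'joint_velocities': array([ 0.0004099 ,  0.00055158, -0.00047919,  0.00028224, -0.00127344,
       -0.00064377,  0.00113748]), 'tau': array([-5.23032941e-04, -6.25452805e+01,  4.86087624e-02, -3.91594255e+01,
        1.62628584e-02,  1.01573273e-02, -4.10758062e-06]), 'position': array([0.21640884, 0.58592075, 0.23052709]), 'ee_rot': array([-0.40452334,  0.58058596,  0.40389887,  0.57978143]), 'ft_force': array([-0.01940502,  0.6966887 , -0.34952966]), 'torque': array([-0.03721163,  0.00749898, -0.00126672]), 'grip_width': 0.9994399370461103}
side [[385.42477609096636, 0.0, 257.0888643932526], [0.0, 385.42477609096636, 193.19883155903162], [0.0, 0.0, 1.0]] [-0.04919071  0.          0.          0.          0.        ] [[-0.83424718 -0.5513476  -0.00688926  0.46480115]
 [-0.26388923  0.41020048 -0.87298227  0.25573511]
 [ 0.48414266 -0.726465   -0.48770328  1.36510942]
 [ 0.          0.          0.          1.        ]]
top [[417.03903678327293, 0.
[... 156 characters left out ...]
22e-02 -9.99711304e-01  3.30676624e-03 -2.67435569e-02]
 [-9.83261416e-01 -2.40044197e-02 -1.80612226e-01  5.81532149e-01]
 [ 1.80639461e-01  1.04690286e-03 -9.83548824e-01  1.36487500e+00]
 [ 0.00000000e+00  0.00000000e+00  0.00000000e+00  1.00000000e+00]]
wrist [[272.41724483956665, 0.0, 253.59444362426535], [0.0, 272.41724483956665, 189.0824396668462], [0.0, 0.0, 1.0]] [0.00162051 0.         0.         0.         0.        ] [[-5.50509396e-04 -3.21020211e-01  9.47072184e-01 -1.41929578e-01]
 [-1.84063225e-03 -9.47070397e-01 -3.21020676e-01  8.33398679e-02]
 [ 9.99998155e-01 -1.91993650e-03 -6.95089995e-05  1.02966406e-04]
 [ 0.00000000e+00  0.00000000e+00  0.00000000e+00  1.00000000e+00]]
```

View pics/side0.png

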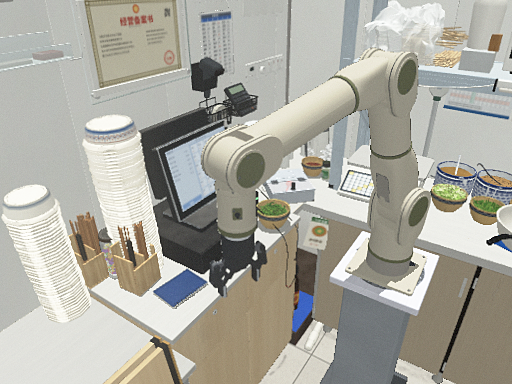

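View pics/top0.png

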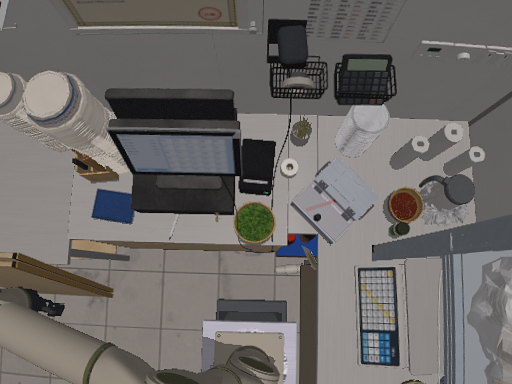

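```bash
python3 - <<'E'
import cv2
a=cv2.imread('pics/top0.png'); cv2.imwrite('pics/top0c.png',cv2.resize(a[120:270,150:350],None,fx=4,fy=4,interpolation=cv2.INTER_CUBIC))
E
```

```text
(no output)
```

The side view shows the arm on the left, with the box hidden behind it. The top view shows the box at about (333,200), turned about 40°, with the knob near (318,217) and the jar near (399,229).

```bash
python3 - <<'E'
import cv2
a=cv2.imread('pics/top0.png'); cv2.imwrite('pics/top0d.png',cv2.resize(a[145:255,270:420],None,fx=5,fy=5,interpolation=cv2.INTER_CUBIC))
E
```

```text
(no output)
```

View pics/top0d.png

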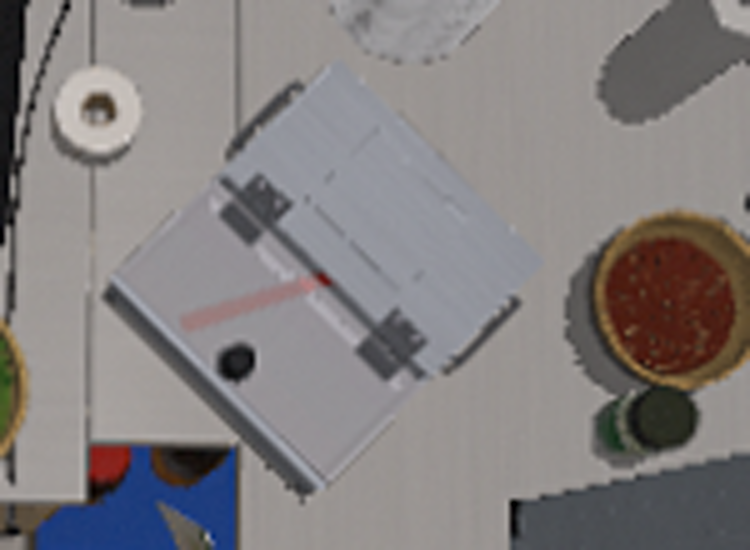

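Crop: the front corners are at (108,280) and (318,490), the rear corners at (337,65) and (543,262). The knob top is at (238,358), and the spoon handle shows from (185,323) to (325,280), turned relative to the box.

```bash
cat > h.py <<'E'
import numpy as np, cv2
from scipy.spatial.transform import Rotation as R
from workcell import readout, camera, manip
def ray(c,px):
    u=cv2.undistortPoints(np.array(px,float).reshape(-1,1,2),c["intrinsics"],c["dist"]).reshape(-1,2)
    return np.c_[u,np.ones(len(u))]
def toplane(c,px,z,T=None):
    if T is None: T=np.linalg.inv(c["extrinsics"])
    d=ray(c,px)@T[:3,:3].T; o=T[:3,3]
    z=np.broadcast_to(z,len(d))
    return o+d*((z-o[2])/d[:,2])[:,None]
def bydepth(c,px,T=None):
    if T is None: T=np.linalg.inv(c["extrinsics"])
    r=ray(c,px); D=np.array([np.median(c["range_z"][int(v)-1:int(v)+2,int(u)-1:int(u)+2]) for u,v in px])
    return (r*D[:,None])@T[:3,:3].T+T[:3,3]
def tool(o=None):
    o=o or readout.get_obs(); T=np.eye(4); T[:3,:3]=R.from_quat(o["ee_rot"]).as_matrix(); T[:3,3]=o["position"]; return T
E
python3 - <<'E'
from h import *
np.set_printoptions(precision=4,suppress=True)
c=camera("top")
f=lambda l:np.array(l)/5.+[270-.1,145-.1]
n=["FL","FR","RR","RL","knobtop","hend","hvis","jar","roll"]
px=f([[108,280],[318,488],[543,262],[337,65],[238,355],[185,323],[322,281],[663,417],[97,108]])
z=[.063,.063,.061,.061,.096,.016,.016,.096,.04]
a=toplane(c,px,z);b=bydepth(c,px)
for i in range(len(n)):print(n[i],a[i],b[i])
print("x dirs",a[3]-a[0],a[2]-a[1],"len",np.linalg.norm(a[3]-a[0]),np.linalg.norm(a[2]-a[1]),np.linalg.norm(a[1]-a[0]),np.linalg.norm(a[2]-a[3]),np.degrees([np.arctan2(*(a[3]-a[0])[1::-1]),np.arctan2(*(a[2]-a[1])[1::-1]),np.arctan2(*(a[1]-a[0])[1::-1])+np.pi/2,np.arctan2(*(a[2]-a[3])[1::-1])+np.pi/2]))
print(np.degrees(np.arctan2(*(a[6]-a[5])[1::-1])), a[:4].mean(0))
T=tool();print(T)
E
```

```text
FL [ 0.5557 -0.1337  0.063 ] [ 0.566  -0.1391  0.0007]
FR [ 0.4188 -0.2751  0.063 ] [ 0.4193 -0.2764  0.0562]
RR [ 0.5755 -0.432   0.061 ] [ 0.576  -0.433   0.0578]
RL [ 0.7103 -0.2915  0.061 ] [ 0.7108 -0.2918  0.0593]
knobtop [ 0.5025 -0.2166  0.096 ] [ 0.5028 -0.217   0.0938]
hend [ 0.5345 -0.1916  0.016 ] [ 0.5281 -0.1862  0.0602]
hvis [ 0.5663 -0.2878  0.016 ] [ 0.5595 -0.28    0.0567]
jar [ 0.4671 -0.5001  0.096 ] [ 0.4671 -0.5003  0.0954]
roll [ 0.6805 -0.1271  0.04  ] [ 0.6899 -0.1301  0.0029]
x dirs [ 0.1546 -0.1578 -0.002 ] [ 0.1567 -0.1569 -0.002 ] len 0.22089685681509344 0.22172394146851548 0.19682348389372148 0.19479176802107864 [-45.5762 -45.0449 -44.0632 -43.8069]
-71.68202571387 [ 0.5651 -0.2831  0.062 ]
[[-0.0003 -0.9381  0.3465  0.2164]
 [-0.0008  0.3465  0.9381  0.5861]
 [-1.     -0.     -0.0009  0.2308]
 [ 0.      0.      0.      1.    ]]
```

```bash
cat >> h.py <<'E'
def boxR(yaw): 
    return R.from_euler('z',yaw,degrees=True).as_matrix()
def down(zyaw):   # tool pointing down with jaw axis at yaw
    z=np.array([np.cos(np.radians(zyaw)),np.sin(np.radians(zyaw)),0]);x=np.array([0,0,-1.]);return np.c_[x,np.cross(z,x),z]
def rel(p,Rt,T=None):
    T=tool() if T is None else T
    w=R.from_matrix(T[:3,:3].T@Rt).as_rotvec(degrees=True); d=T[:3,:3].T@(np.array(p)-T[:3,3])*1000
    print(np.round(w,1).tolist(),np.round(d,1).tolist())
E
python3 - <<'E'
from h import *
rel([.42,.15,.26],down(60)); rel([.5,-.217,.2],down(45.4))
E
```

```text
[9.7, -0.0, 0.0] [-28.9, -342.0, -338.6]
[24.3, -0.0, 0.0] [31.4, -544.2, -655.1]
```

```bash
python3 -m inch '[[[3,0,0],[-29,-60,-40],0],[[6,0,0],[-29,-120,-80],0],[[10,0,0],[-29,-190,-140],0],[[10,0,0],[-29,-240,-200],0],[[10,0,0],[-29,-300,-270],0],[[10,0,0],[-29,-342,-338],0],[[15,0,0],[-10,-400,-420],0],[[20,0,0],[0,-450,-500],0],[[24,0,0],[15,-500,-580],0],[[24.3,0,0],[31,-544,-655],0]]'
```

```text
clock: 1.45
position: [0.4473, 0.0173, 0.2331]
ee_rot: [-0.273, 0.652, 0.273, 0.653]
ft_force: [1.0, 0.0, 1.2]
grip_width: 1.003
```

```bash
python3 - <<'E'
from h import *
rel([.5,-.217,.2],down(45.4)); print(readout.get_obs()["joint_pos"])
E
```

```text
[-0.0, 0.0, 0.0] [33.2, -202.1, -129.8]
[-0.62792303 -0.0972261   0.4627813   1.92123271  0.04526033  1.30714455
  0.61303833]
```

```bash
python3 -m inch '[[[0,0,0],[10,-60,-40],0],[[0,0,0],[20,-120,-80],0],[[0,0,0],[33,-180,-115],0],[[0,0,0],[33,-202,-130],0],[[0,0,0],[33,-202,-130],0],[[0,0,0],[33,-202,-130],0]]'; python3 - <<'E'
from h import *
rel([.5,-.217,.2],down(45.4)); print(readout.get_obs()["joint_pos"])
c=camera("wrist"); cv2.imwrite("pics/w1.png",c["pixels"][:,:,::-1])
E
```

```text
clock: 2.2
position: [0.4996, -0.2166, 0.1999]
ee_rot: [-0.273, 0.652, 0.273, 0.652]
ft_force: [-0.3, 0.9, -1.0]
grip_width: 1.002
[-0.0, -0.0, -0.0] [-0.1, -0.5, -0.0]
[-0.34170058  0.20403321  0.76159154  1.75338729 -0.14814628  1.24318481
  1.24924816]
```

View pics/w1.png

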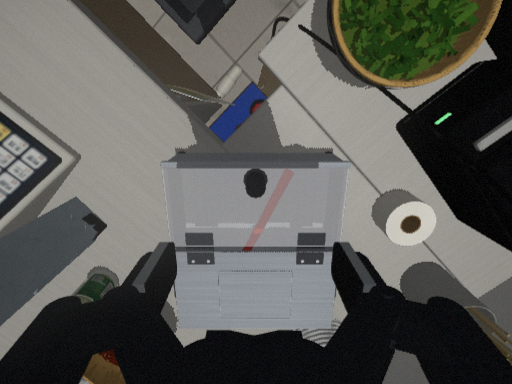

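```bash
python3 - <<'E'
import cv2
a=cv2.imread('pics/w1.png'); cv2.imwrite('pics/w1c.png',cv2.resize(a[140:340,155:360],None,fx=3.5,fy=3,interpolation=cv2.INTER_CUBIC))
E
```

```text
(no output)
```

View pics/w1c.png

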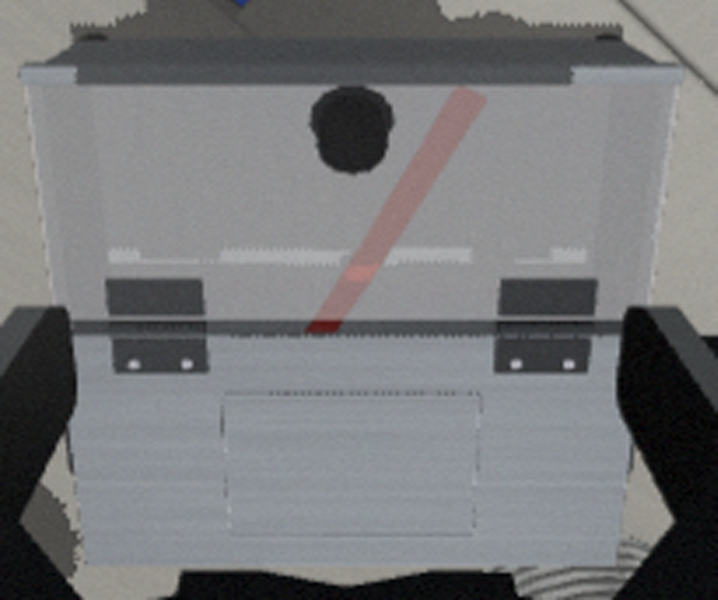

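Wrist view: the knob top is at crop (351,122), centred across the box. The handle runs from (472,95) to (322,330), and the hinge line is at row 327.

```bash
python3 - <<'E'
from h import *
np.set_printoptions(precision=4,suppress=True)
T=tool(); c=camera("wrist"); W=T@c["T_tool_cam"]
f=lambda l:np.array(l)/[3.5,3]+[155-.4,140-.4]
px=f([[351,122],[472,93],[322,332],[24,72],[682,72],[82,565],[620,565],[72,327],[625,327]])
a=toplane(c,px,[.096,.016,.016,.058,.058,.061,.061,.063,.063],W);print(a)
B=boxR(-44.6);print(((a-[.565,-.283,0])@B)*1000)
d=a[2]-a[1];print(np.degrees(np.arctan2(d[1],d[0])))
E
```

```text
[[ 0.4944 -0.209   0.096 ]
 [ 0.5331 -0.1865  0.016 ]
 [ 0.5752 -0.3038  0.016 ]
 [ 0.4195 -0.2747  0.058 ]
 [ 0.5605 -0.1321  0.058 ]
 [ 0.5754 -0.4304  0.061 ]
 [ 0.7178 -0.2868  0.061 ]
 [ 0.4956 -0.3404  0.063 ]
 [ 0.6253 -0.2093  0.063 ]]
[[-102.2523    3.1297   96.    ]
 [ -90.43     46.33     16.    ]
 [  21.904    -7.657    16.    ]
 [-109.4548  -96.2501   58.    ]
 [-109.1618  104.2968   58.    ]
 [ 110.9089  -97.5971   61.    ]
 [ 111.4568  104.585    61.    ]
 [  -9.1385  -89.6404   63.    ]
 [  -8.7622   94.8132   63.    ]]
-70.2686606701508
```

```bash
python3 -m inch '[[[0,0,0],[50,0,0],0.3],[[0,0,0],[100,0,1],0.4],[[0,0,0],[125,0,1],0.5],[[0,0,0],[131,0,1],0.6],[[0,0,0],[131,0,1],1],[[0,0,0],[131,0,1],1],[[0,0,0],[131,0,1],1],[[0,0,0],[131,0,1],1]]' 30; python3 - <<'E'
from h import *
c=camera("wrist"); cv2.imwrite("pics/w2.png",c["pixels"][:,:,::-1])
E
```

```text
clock: 3.3
position: [0.5004, -0.2149, 0.0702]
ee_rot: [-0.273, 0.652, 0.274, 0.653]
ft_force: [-4.7, -0.4, -0.7]
grip_width: 0.216
```

View pics/w2.png

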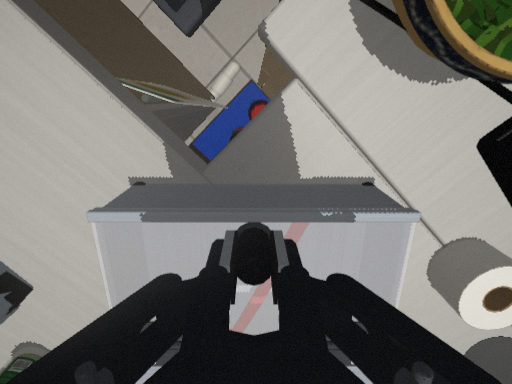

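```bash
python3 -m inch '[[[0,0,0],[-11,-4.5,0],1],[[0,0,0],[-21,-10,0],1],[[0,0,0],[-30.5,-17,0],1],[[0,0,0],[-39,-25,0],1],[[0,0,0],[-46,-34,0],1],[[0,0,0],[-52,-44,0],1],[[0,0,0],[-57,-55,0],1],[[0,0,0],[-60,-66,0],1],[[0,0,0],[-60,-66,0],1]]'; python3 - <<'E'
from h import *
c=camera("wrist"); cv2.imwrite("pics/w3.png",c["pixels"][:,:,::-1])
E
```

```text
clock: 4.47
position: [0.5484, -0.2624, 0.1329]
ee_rot: [-0.273, 0.651, 0.273, 0.653]
ft_force: [-5.6, 2.1, 8.7]
grip_width: 0.218
```

View pics/w3.png

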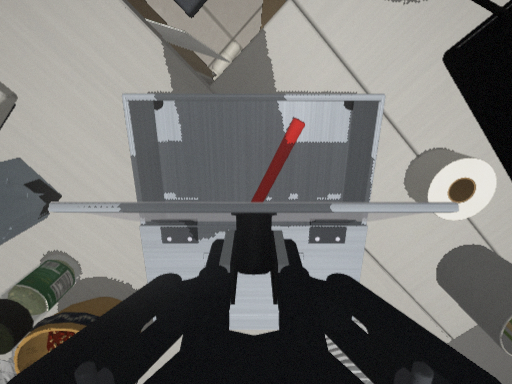

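```bash
python3 -m inch '[[[0,0,0],[-2,-11,0],1],[[0,0,0],[-2,-23,0],1],[[0,0,0],[0,-35,0],1],[[0,0,0],[3,-46,0],1],[[0,0,0],[7,-57,0],1],[[0,0,0],[13,-67,0],1],[[0,0,0],[13,-67,0],1]]'; python3 - <<'E'
from h import *
c=camera("wrist"); cv2.imwrite("pics/w4.png",c["pixels"][:,:,::-1])
c=camera("side"); cv2.imwrite("pics/s4.png",c["pixels"][:,:,::-1])
E
```

```text
clock: 5.4
position: [0.5982, -0.3115, 0.1216]
ee_rot: [-0.275, 0.65, 0.271, 0.654]
ft_force: [-0.3, -3.0, 5.8]
grip_width: 0.215
```

View pics/w4.png

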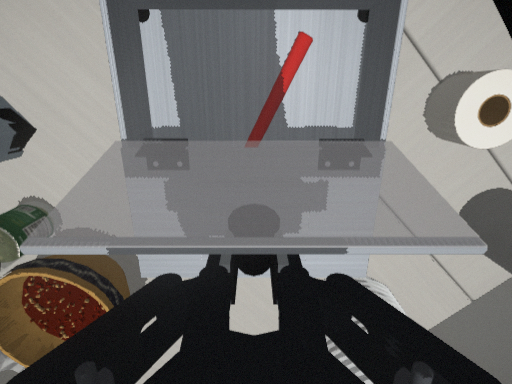

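View pics/s4.png

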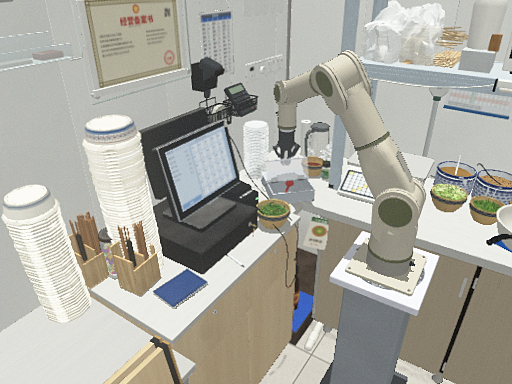

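```bash
python3 -m inch '[[[0,0,0],[0,0,0],0.4],[[0,0,0],[-2,-4,0],0.4],[[0,0,0],[-50,-25,0],0.4],[[0,0,0],[-100,-25,0],0.4],[[0,0,0],[-130,-10,0],0.4],[[0,0,0],[-130,40,0],0.5],[[0,0,0],[-130,90,0],0.5],[[0,0,0],[-130,100,0],0.5]]'; python3 - <<'E'
from h import *
c=camera("wrist"); cv2.imwrite("pics/w5.png",c["pixels"][:,:,::-1])
E
```

```text
clock: 6.5
position: [0.525, -0.2386, 0.2514]
ee_rot: [-0.275, 0.649, 0.272, 0.654]
ft_force: [1.0, -0.0, 0.8]
grip_width: 0.498
```

View pics/w5.png

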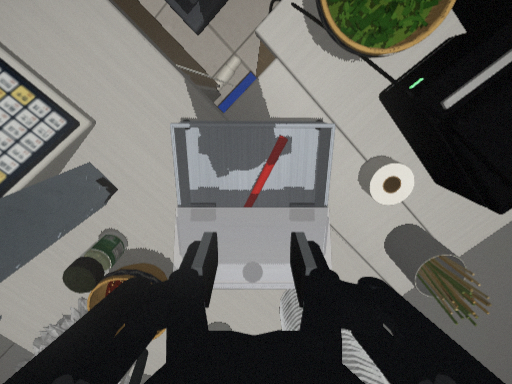

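The flap is folded back and the handle is now uncovered, from about (283,138) to (250,206). Next I measure the spoon.

```bash
python3 - <<'E'
from h import *
np.set_printoptions(precision=4,suppress=True)
def seg(c,T,name):
    hsv=cv2.cvtColor(c["pixels"],cv2.COLOR_RGB2HSV)
    m=((hsv[...,0]<8)|(hsv[...,0]>172))&(hsv[...,1]>120)&(hsv[...,2]>70)
    v,u=np.nonzero(m)
    P=[];px=np.c_[u,v].astype(float)
    r=ray(c,px)*c["range_z"][v,u][:,None]
    P=r@T[:3,:3].T+T[:3,3]
    k=(np.hypot(*(P[:,:2]-[.545,-.24]).T)<.09)&(P[:,2]<.06)
    px=px[k];P=P[k]
    print(name,len(P),"z med",np.median(P[:,2]),np.percentile(P[:,2],[5,95]))
    Q=toplane(c,px,.016,T)
    for X in (Q,P):
        m0=X[:,:2].mean(0);d=np.linalg.svd(X[:,:2]-m0,full_matrices=False)[2][0]; d*=-np.sign(d[1])*-1 if d[1]>0 else 1
        t=(X[:,:2]-m0)@d
        print("yaw",np.degrees(np.arctan2(d[1],d[0])),"end",m0+d*t.min(),"far",m0+d*t.max(),"width",np.percentile((X[:,:2]-m0)@[-d[1],d[0]],[3,97]))
W=tool(); c=camera("wrist"); seg(c,W@c["T_tool_cam"],"wrist")
a=c["pixels"][110:300,160:350,::-1]; cv2.imwrite("pics/w6.png",cv2.resize(a,None,fx=3,fy=3,interpolation=cv2.INTER_CUBIC))
c=camera("top"); seg(c,np.linalg.inv(c["extrinsics"]),"top")
print(readout.get_obs()["joint_pos"])
E
```

```text
wrist 594 z med 0.012967370891349611 [0.0077 0.0177]
yaw -70.70631500250909 end [ 0.5338 -0.188 ] far [ 0.5717 -0.2962] width [-0.0053  0.0053]
yaw -71.67116525429425 end [ 0.5353 -0.188 ] far [ 0.5713 -0.2968] width [-0.0051  0.0054]
top 74 z med 0.009320888576440645 [-0.468   0.0183]
yaw 141.62902615718377 end [ 0.5683 -0.2395] far [ 0.4393 -0.1374] width [-0.0173  0.0147]
yaw 146.52266394911055 end [ 0.5673 -0.2373] far [ 0.4796 -0.1792] width [-0.0203  0.017 ]
[-0.2928  0.2527  0.7721  1.6004 -0.1809  1.3525  1.2949]
```

View pics/w6.png

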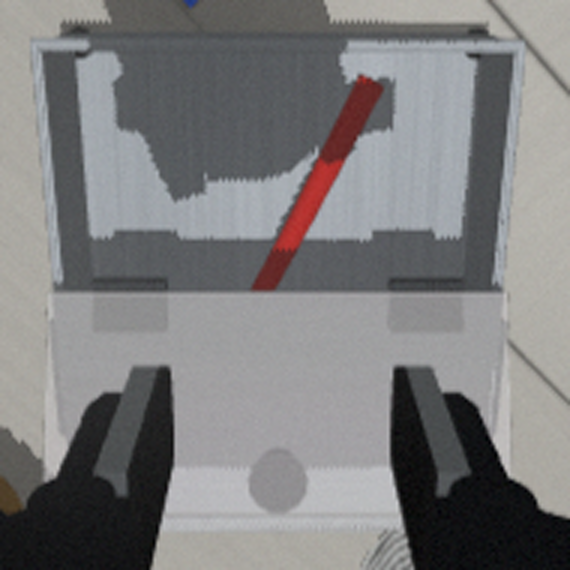

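```bash
python3 - <<'E'
from h import *
rel([.5438,-.2165,.1],down(18.7));rel([.5438,-.2165,.006],down(18.7))
E
```

```text
[26.8, 0.3, 0.4] [151.8, 5.9, 28.7]
[26.8, 0.3, 0.4] [245.8, 6.7, 28.3]
```

```bash
python3 -m inch '[[[10,0,0],[20,3,14],0.45],[[20,0.3,0.4],[60,6,28],0.45],[[26.8,0.3,0.4],[110,6,28.5],0.45],[[26.8,0.3,0.4],[145,6,28.5],0.45],[[26.8,0.3,0.4],[152,6,28.5],0.45],[[26.8,0.3,0.4],[152,6,28.5],0.45]]'; python3 - <<'E'
from h import *
c=camera("wrist"); cv2.imwrite("pics/w7.png",c["pixels"][:,:,::-1])
rel([.5438,-.2165,.006],down(18.7))
E
```

```text
clock: 7.4
position: [0.5442, -0.2177, 0.1004]
ee_rot: [-0.115, 0.698, 0.114, 0.698]
ft_force: [-0.1, -0.2, -0.2]
grip_width: 0.548
[-0.1, 0.1, 0.1] [95.1, 1.5, -0.5]
```

View pics/w7.png

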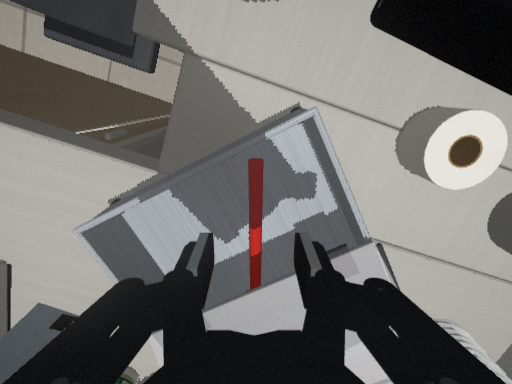

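The handle lies centred between the fingers at column 255 and parallel to them. Descending.

```bash
python3 -m inch '[[[0,0,0],[40,1,0],0.45],[[0,0,0],[75,1,0],0.45],[[0,0,0],[90,1,0],0.5],[[0,0,0],[94,1,0],0.5],[[0,0,0],[94,1,0],0.7],[[0,0,0],[94,1,0],1],[[0,0,0],[94,1,0],1],[[0,0,0],[94,1,0],1],[[0,0,0],[94,1,0],1]]' 60; python3 - <<'E'
from h import *
c=camera("wrist"); cv2.imwrite("pics/w8.png",c["pixels"][:,:,::-1])
T0=tool(); np.save("T0.npy",T0); print(T0)
# spoon path: bowl end (s,z) relative, phi. grip G0: s=-8,(tcp) 
s_g=-8; Lg=147-s_g  # bowl end to grip
x0=T0[:3,:3]; up=np.array([0,0,1.]); jaw=x0[:,2]; hs=np.array([np.cos(np.radians(-71.3)),np.sin(np.radians(-71.3)),0])
for sB,zB,ph in [(147,9.5,0),(146,11,5),(145,11,10),(138,13,15),(130,14,20),(115,14,25),(100,14,30),(85,15,35),(65,17,35),(45,20,35),(30,25,35),(28,60,35),(28,100,35),(28,130,25),(28,150,12),(28,165,0)]:
    p=np.radians(ph)
    axis=np.cross(up,hs); # rotate hs toward -z
    for sg in (1,):
        Rw=R.from_rotvec(axis*p).as_matrix()
        if (Rw@hs)[2]>0: Rw=Rw.T
    d=Rw@hs;n=Rw@up
    # contact point axis at grip: tcp offset below axis = (9.5-tcpz) along n
    off=T0[2,3]*1000-9.5
    g0=T0[:3,3]*1000-off*up
    B=g0+hs*(sB-s_g)+up*(zB-9.5)
    g=B-d*Lg; t=(g+off*n)/1000
    print(sB,zB,ph,end=' '); rel(t,Rw@T0[:3,:3],T0)
E
```

```text
clock: 8.57
position: [0.5453, -0.2171, 0.0085]
ee_rot: [-0.115, 0.696, 0.114, 0.699]
ft_force: [-1.5, 0.3, 6.3]
grip_width: 0.104
[[ 0.00419775 -0.31973904  0.94749634  0.54536942]
 [-0.0010886   0.94750267  0.319746   -0.21708682]
 [-0.9999906  -0.00237366  0.00362931  0.00846557]
 [ 0.          0.          0.          1.        ]]
147 9.5 0 [0.0, 0.0, 0.0] [0.0, -0.0, -0.0]
146 11 5 [0.0, 0.0, 5.0] [-15.0, 0.5, 0.1]
145 11 10 [0.0, 0.0, 10.0] [-28.4, -0.2, 0.1]
138 13 15 [0.1, 0.0, 15.0] [-43.7, 3.9, 0.2]
130 14 20 [0.1, 0.0, 20.0] [-57.6, 7.9, 0.2]
115 14 25 [0.1, 0.0, 25.0] [-70.1, 17.7, 0.2]
100 14 30 [0.1, 0.0, 30.0] [-82.2, 26.6, 0.3]
85 15 35 [0.1, 0.0, 35.0] [-94.7, 34.3, 0.3]
65 17 35 [0.1, 0.0, 35.0] [-96.7, 54.3, 0.3]
45 20 35 [0.1, 0.0, 35.0] [-99.8, 74.3, 0.3]
30 25 35 [0.1, 0.0, 35.0] [-104.8, 89.3, 0.3]
28 60 35 [0.1, 0.0, 35.0] [-139.8, 91.2, 0.4]
28 100 35 [0.1, 0.0, 35.0] [-179.8, 91.1, 0.6]
28 130 25 [0.1, 0.0, 25.0] [-186.4, 104.5, 0.6]
28 150 12 [0.0, 0.0, 12.0] [-173.0, 115.4, 0.5]
28 165 0 [0.0, 0.0, 0.0] [-155.8, 118.6, 0.5]
```

View pics/w8.png

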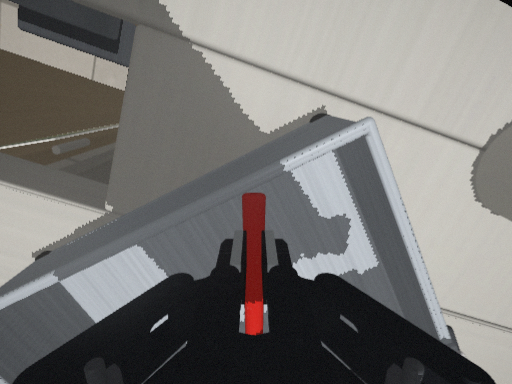

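```bash
python3 -m inch '[[[0,0,2.5],[-8,0,0],1],[[0,0,5],[-15,0.5,0],1],[[0,0,10],[-28,0,0],1],[[0,0,15],[-44,4,0],1],[[0,0,15],[-44,4,0],1]]' 70; python3 - <<'E'
from h import *
c=camera("wrist"); cv2.imwrite("pics/w9.png",c["pixels"][:,:,::-1])
c=camera("side"); cv2.imwrite("pics/s9.png",cv2.resize(c["pixels"][130:230,230:340,::-1],None,fx=6,fy=6,interpolation=cv2.INTER_CUBIC))
E
```

```text
clock: 9.25
position: [0.5443, -0.2153, 0.0533]
ee_rot: [-0.023, 0.705, 0.203, 0.679]
ft_force: [-0.1, -0.5, -0.9]
grip_width: 0.095
```

View pics/w9.png

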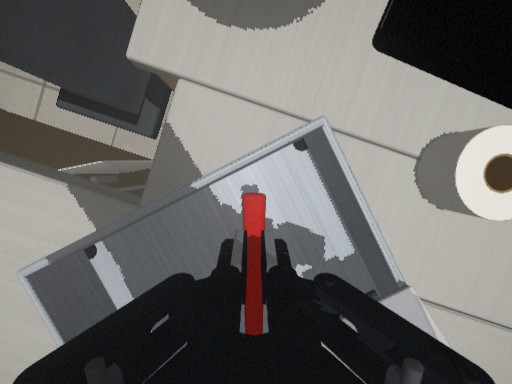

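View pics/s9.png

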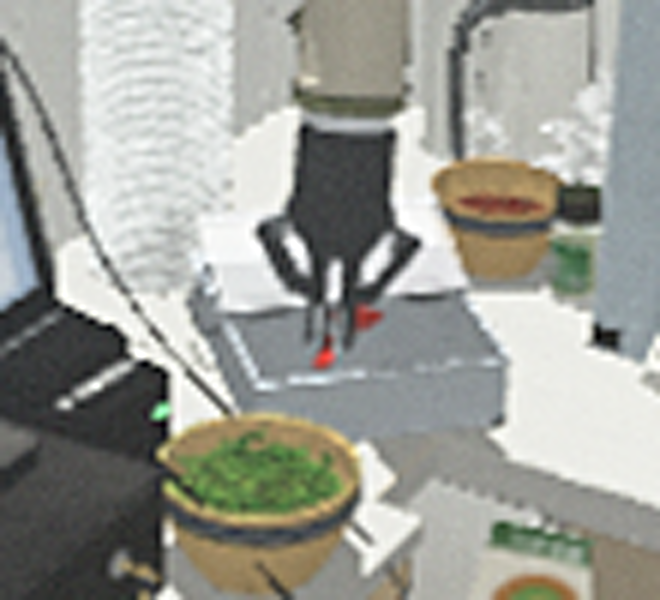

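The handle end is still at (255,195) in the wrist view, so it has not slipped. Next I work out the rest of the path from here.

```bash
cat > path.py <<'E'
from h import *
T0=np.load("T0.npy");s_g=-8;Lg=147-s_g
up=np.array([0,0,1.]);a=np.radians(-71.3);hs=np.array([np.cos(a),np.sin(a),0])
def pose(sB,zB,ph):
    Rw=R.from_rotvec(np.cross(up,hs)*np.radians(ph)).as_matrix()
    if (Rw@hs)[2]>0: Rw=Rw.T
    off=T0[2,3]*1000-9.5
    B=T0[:3,3]*1000-off*up+hs*(sB-s_g)+up*(zB-9.5)
    return (B-Rw@hs*Lg+off*(Rw@up))/1000,Rw@T0[:3,:3]
def go(l):
    T=tool()
    for q in l: print(q,end=' ');rel(*pose(*q),T)
E
python3 - <<'E'
from path import *
go([(130,14,20),(115,14,25),(100,14,30),(85,15,35),(65,17,35),(45,20,35),(30,25,35)])
E
```

```text
(130, 14, 20) [0.1, 0.0, 5.1] [-12.6, 7.4, 0.2]
(115, 14, 25) [0.1, 0.0, 10.1] [-22.2, 20.1, 0.3]
(100, 14, 30) [0.1, 0.0, 15.1] [-31.5, 31.7, 0.3]
(85, 15, 35) [0.1, 0.0, 20.1] [-41.6, 42.5, 0.3]
(65, 17, 35) [0.1, 0.0, 20.1] [-38.4, 62.3, 0.3]
(45, 20, 35) [0.1, 0.0, 20.1] [-36.2, 82.4, 0.3]
(30, 25, 35) [0.1, 0.0, 20.1] [-37.2, 98.2, 0.3]
```

```bash
python3 -m inch '[[[0,0,2.5],[-6,4,0],1],[[0,0,5],[-12.5,7.5,0],1],[[0,0,7.5],[-17,14,0],1],[[0,0,10],[-22,20,0],1],[[0,0,15],[-31.5,32,0],1],[[0,0,20],[-41.5,42.5,0],1],[[0,0,20],[-41.5,42.5,0],1],[[0,0,20],[-41.5,42.5,0],1]]'; python3 - <<'E'
from h import *
c=camera("wrist"); cv2.imwrite("pics/w10.png",c["pixels"][:,:,::-1])
c=camera("side"); cv2.imwrite("pics/s10.png",cv2.resize(c["pixels"][130:230,230:340,::-1],None,fx=6,fy=6,interpolation=cv2.INTER_CUBIC))
from path import *
go([(85,15,35),(65,17,35),(45,20,35),(30,25,35),(28,60,35),(28,100,35)])
E
```

```text
clock: 10.35
position: [0.534, -0.1839, 0.1023]
ee_rot: [0.098, 0.699, 0.318, 0.633]
ft_force: [-0.9, 1.2, 0.1]
grip_width: 0.097
(85, 15, 35) [0.2, -0.0, 0.2] [-0.7, -0.3, 0.0]
(65, 17, 35) [0.2, -0.0, 0.2] [9.1, 17.3, 0.0]
(45, 20, 35) [0.2, -0.0, 0.2] [18.0, 35.4, 0.1]
(30, 25, 35) [0.2, -0.0, 0.2] [22.4, 50.6, 0.1]
(28, 60, 35) [0.2, -0.0, 0.2] [-5.2, 72.2, 0.2]
(28, 100, 35) [0.2, -0.0, 0.2] [-38.1, 94.9, 0.3]
```

View pics/w10.png

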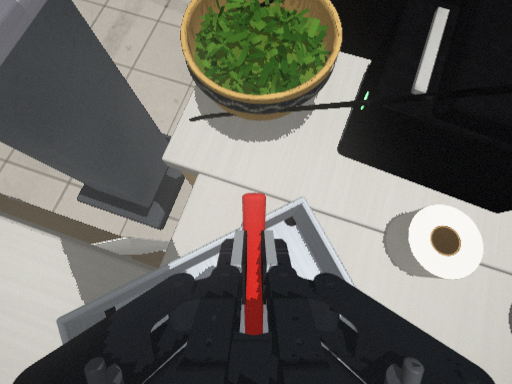

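View pics/s10.png

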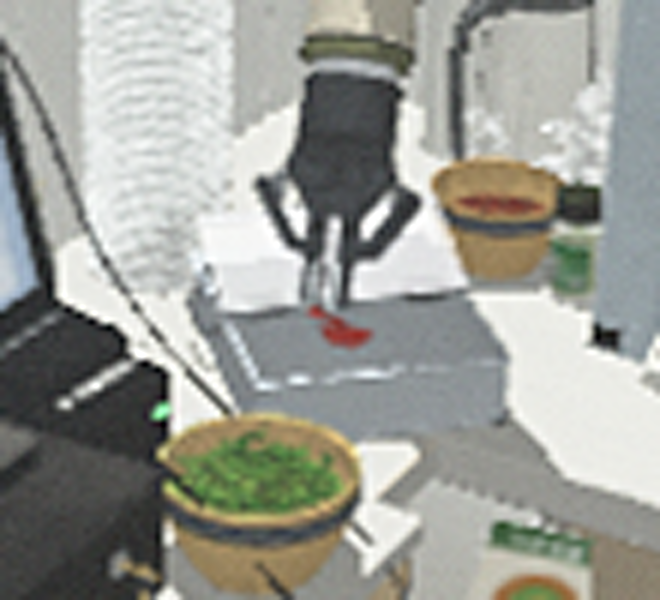

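```bash
python3 -m inch '[[[0,0,0],[5,9,0],1],[[0,0,0],[9,17,0],1],[[0,0,0],[14,26,0],1],[[0,0,0],[18,35,0],1],[[0,0,0],[22,50,0],1],[[0,0,0],[22,50,0],1],[[0,0,0],[9,61,0],1],[[0,0,0],[-5,72,0],1],[[0,0,0],[-38,95,0],1],[[0,0,0],[-38,95,0],1]]'; python3 - <<'E'
from h import *
c=camera("wrist"); cv2.imwrite("pics/w11.png",c["pixels"][:,:,::-1])
c=camera("side"); cv2.imwrite("pics/s11.png",cv2.resize(c["pixels"][130:230,230:340,::-1],None,fx=6,fy=6,interpolation=cv2.INTER_CUBIC))
from path import *
go([(28,100,35),(28,130,25),(28,150,12),(28,175,0)])
E
```

```text
clock: 11.7
position: [0.517, -0.1316, 0.1919]
ee_rot: [0.097, 0.697, 0.318, 0.635]
ft_force: [0.2, 0.0, -0.6]
grip_width: 0.092
(28, 100, 35) [0.2, 0.0, 0.2] [0.8, -0.2, 0.2]
(28, 130, 25) [0.1, 0.0, -9.8] [3.0, 14.5, 0.3]
(28, 150, 12) [0.1, 0.0, -22.8] [20.2, 15.9, 0.2]
(28, 175, 0) [0.0, 0.0, -34.8] [28.0, 14.4, 0.2]
```

View pics/s11.png

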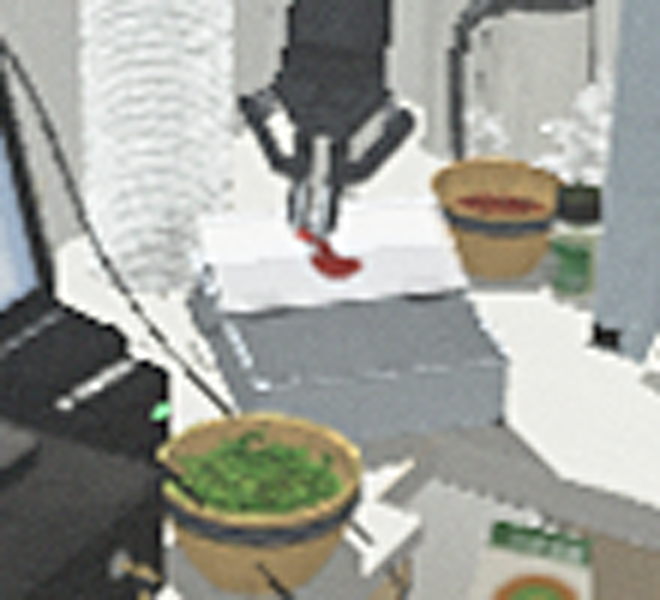

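View pics/w11.png

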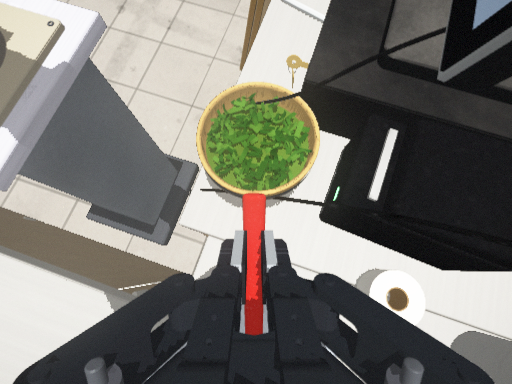

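```bash
python3 -m inch '[[[0,0,-5],[-2,8,0],1],[[0,0,-10],[-2,15,0],1],[[0,0,-16],[3,18,0],1],[[0,0,-23],[10,20,0],1],[[0,0,-29],[14,22,0],1],[[0,0,-35],[16,23,0],1],[[0,0,-35],[16,23,0],1],[[0,0,-35],[16,23,0],1],[[0,0,-35],[16,23,0],1]]'; python3 - <<'E'
from h import *
np.set_printoptions(precision=4,suppress=True)
o=readout.get_obs(); print(o["joint_velocities"],o["grip_width"]);print(tool(o))
T=tool(); c=camera("wrist"); cv2.imwrite("pics/w12.png",c["pixels"][:,:,::-1])
print("handle",bydepth(c,[(254,200),(254,215)],T@c["T_tool_cam"]))
c=camera("side"); cv2.imwrite("pics/s12.png",cv2.resize(c["pixels"][130:230,230:340,::-1],None,fx=6,fy=6,interpolation=cv2.INTER_CUBIC))
def red(c):
    hsv=cv2.cvtColor(c["pixels"],cv2.COLOR_RGB2HSV); m=((hsv[...,0]<8)|(hsv[...,0]>172))&(hsv[...,1]>130)&(hsv[...,2]>60)
    v,u=np.nonzero(m);P=(ray(c,np.c_[u,v])*c["range_z"][v,u][:,None]); E=np.linalg.inv(c["extrinsics"]);return P@E[:3,:3].T+E[:3,3]
P=red(c);k=(np.linalg.norm(P-[.535,-.2,.2],axis=1)<.2);P=P[k];i=np.argsort(-P[:,1]);print(len(P),P[i[::max(1,len(P)//12)]])
E
```

```text
clock: 12.92
position: [0.5068, -0.1054, 0.1885]
ee_rot: [-0.116, 0.696, 0.112, 0.699]
ft_force: [-0.1, 0.3, -0.0]
grip_width: 0.096
[-0.0014 -0.0033 -0.0045  0.001   0.0072 -0.004  -0.0086] 0.09563652710694387
[[ 0.0053 -0.3181  0.948   0.5068]
 [-0.0041  0.948   0.3181 -0.1054]
 [-1.     -0.0056  0.0038  0.1885]
 [ 0.      0.      0.      1.    ]]
handle [[ 0.4973 -0.0784  0.1884]
 [ 0.5001 -0.0869  0.1888]]
20 [[ 0.499  -0.0762  0.1912]
 [ 0.5077 -0.0831  0.186 ]
 [ 0.5044 -0.0854  0.1904]
 [ 0.5095 -0.0938  0.1947]
 [ 0.5051 -0.0947  0.1864]
 [ 0.5054 -0.0952  0.1907]
 [ 0.5112 -0.097   0.1884]
 [ 0.5095 -0.1021  0.1913]
 [ 0.4896 -0.105   0.2581]
 [ 0.491  -0.1078  0.2523]
 [ 0.4972 -0.1192  0.2421]
 [ 0.4977 -0.1277  0.2521]
 [ 0.5539 -0.2302  0.1862]
 [ 0.5606 -0.2419  0.185 ]
 [ 0.5609 -0.2423  0.1896]
 [ 0.5512 -0.2431  0.1916]
 [ 0.5567 -0.2436  0.195 ]
 [ 0.5566 -0.2437  0.1901]
 [ 0.557  -0.2447  0.1848]
 [ 0.5522 -0.2452  0.1857]]
```

View pics/s12.png

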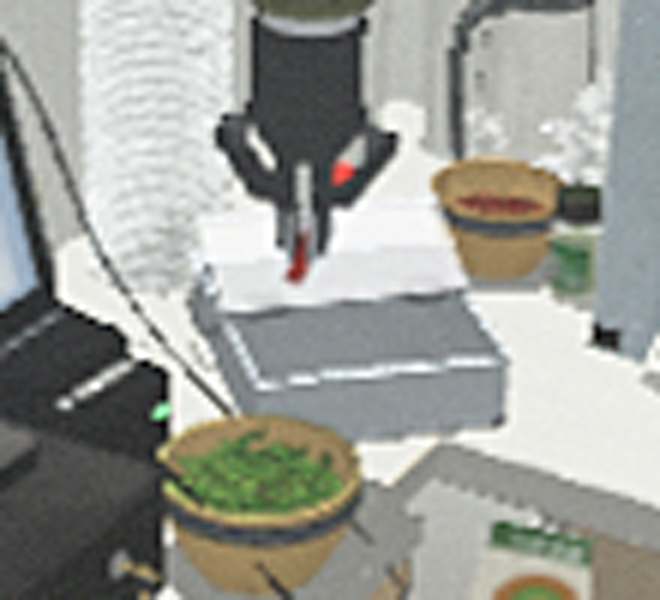

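View pics/w12.png

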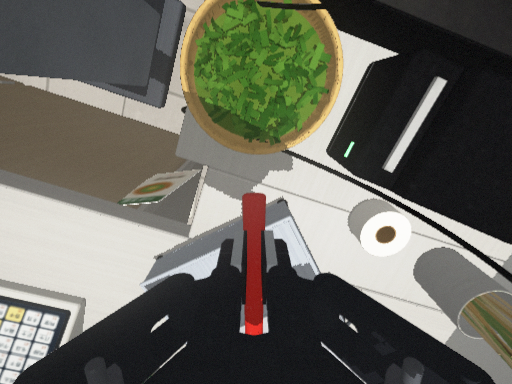

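The spoon is level at z≈0.19. Last check before handing in is the flap angle, from the top-camera depth.

```bash
python3 - <<'E'
from h import *
np.set_printoptions(precision=4,suppress=True)
c=camera("top"); v,u=np.mgrid[145:255,270:400]; u=u.ravel();v=v.ravel()
E=np.linalg.inv(c["extrinsics"]);P=(ray(c,np.c_[u,v])*c["range_z"][v,u][:,None])@E[:3,:3].T+E[:3,3]
b=(P-[.566,-.282,0])@boxR(-44.6)
for x in (20,40,60,80,90):
    k=(abs(b[:,0]-x/1000)<.008)&(abs(b[:,1]+.06)<.03)&(b[:,2]<.3); print(x,k.sum(),np.median(b[k,2]))
cv2.imwrite("pics/t13.png",c["pixels"][:,:,::-1])
E
```

```text
20 96 0.07562263992950802
40 90 0.08372591501205828
60 92 0.09285182012371518
80 95 0.10064022538424888
90 51 0.10409276261461975
```

View pics/t13.png

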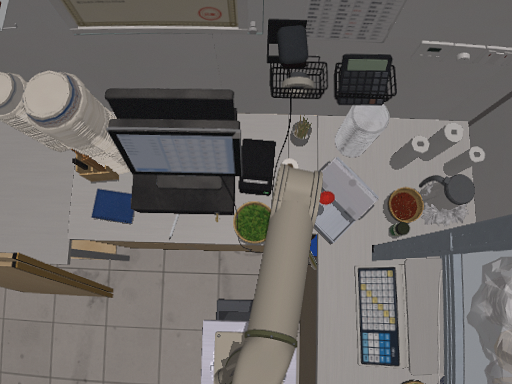

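The flap slopes at about 22° above the cover, which is 2.75 rad, its end stop. The jar, roll and pad are where they were, and the spoon's bowl is at (327,198), clear of the box.

```bash
python3 - <<'E'
from workcell import readout, manip
o=readout.get_obs();print(o["clock"],o["grip_width"],abs(o["joint_velocities"]).max()); print(manip.hand_in())
E
```

```text
13.075 0.09200519154417779 0.006067198884904894
the job is handed in; nothing more can be done
None
```

I flipped the flap over onto the rear cover, drew the red spoon out at a 35° slant and handed the job in at 13.1 s, with the spoon still in the gripper. No verdict was reported.

**Last checks**
- **Flap:** folded back to about 2.75 rad (22° slope from the top camera's depth), which is its end stop.
- **Spoon:** level, with both ends at about z = 0.19 m, clear of the box and the arm still.
- **Drawing out:** the wrist force read about 1.5 N or less at each check while tilting and drawing out. The spoon did not slip in the wrist view. I inferred the slanting step from the arm's pose, with the handle end at about 0.12 m and the bowl end at about 0.015 m; I did not measure the ends separately.
- **Other objects:** in the final top picture the jar, roll and pad look to be where they started; I did not measure them again.

**What disagreed**
- **Gripper opening:** it read about 8 mm on the 14 mm handle, which does not match, though the grip held.
- **Fingertips:** they stopped about 2 mm above the commanded depth during the grasp, with about 6 N upward, so they probably touched the box floor lightly.
- **Knob position:** the wrist-camera estimate was about 9 mm out along the box, so I used the position worked out from the box's geometry.

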